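# Start the kitchen timers in order

### The arm

A 7-joint arm with a two-finger parallel gripper is mounted at the origin on a cart in front of the work surface, level with it; the furniture and walls round the work are solid. World frame = base frame: x ahead of the robot, y to its left, z up, the work surface at z = 0. Lengths are in m, angles in rad, forces in N, time in s.
With the tool pointing down it reaches from about 0.425 to 0.925 m from the base axis. Payload 6.8 kg.
Tool frame: the origin (TCP) lies on the centre line of the jaws, within the pads' length; the fingertips stand 8 mm ahead of it and the grasp point (between the pads) lies 11 mm behind it (bot.tips_ahead is the distance from the TCP to the fingertips, in m); z points along the fingers, y is the line along which they close (so a half turn about z gives the same grasp; the last joint's range is limited). The gripper opens to 85 mm and grips with 20 to 120 N. Pads are 22 mm wide; open, the fingers measure 114 mm over their backs; the gripper's body (76 mm by 85 mm) begins 54 mm behind the grasp point. The pads swing forward as they close: fully open they stand 13 mm farther back than shut.
Start: joints at [-1.324, 0.477, 0.022, 1.555, -0.011, 1.109, -0.083], TCP at [0.234, 0.633, 0.239] pointing down, gripper open.
Joint ranges: [-2.96, 2.96], [-0.34, 2.1], [-1.41, 1.46], [0.24, 2.44], [-1.37, 4.51], [0.17, 1.92], [-2.96, 2.96]. Speed limits (rad/s): [2.39, 2.39, 3.14, 3.14, 3.14, 3.14, 3.14].

### API

Orientations are given as a unit quaternion [w, x, y, z].
In Python, from station import bot gives the robot as it stands.
- The arm moves only by the tool send_rows, never from a script. Its argument "deltas" is text: rows parted by semicolons, each of 4 numbers parted by spaces: the shift along the tool's x, y, z in m, then the turn about the tool's z in degrees. In form: x y z spin; .... A call has 1 to 5 rows; each row is the pose to reach, as a shift and turn from the pose commanded when the call began, along the tool's axes at that moment; what a row does not reach only later rows make up. A row lasts 1/10 s, in which the tool goes at most 50 mm and 8.59 degrees, less where a joint would pass 70% of its speed; a pose out of reach is approached as far as the arm can. A call with a gripper value outside its range is refused whole. "claw" is the opening, from 0 (shut) to 1 (fully open), set as the call begins (left out, the last holds). The fingers move at their own pace and stop on an object; "force" is the grip in N (left out, the last holds). Time passes only in rows, so rows that repeat a pose let the fingers close. It gives the time, the measured TCP pose, the force, the opening and the grip force at its end, in the units of the state.
- bot.get_obs(): the state, without advancing time (a new reading comes with each control period).
- bot.read_camera(name): name is "scene" or "top" or "wrist"; returns a dict with "img" (420x560x3 uint8, red, green, blue), "depth" (420x560 float32, m along the optical axis (not along the pixel's ray), 0 where there is no reading), "fx", "fy", "cx", "cy" (pixels), "dist_coeffs" ([k1, k2, p1, p2, k3] as OpenCV has them; the pictures are not rectified), "camera_from_world" (4x4, takes a point from world to camera coordinates). Camera axes: x right, y up, looking along -z (the intrinsics and any distortion apply to the point x, -y, -z); pixel columns grow to the right and rows downward; lengths in m; the calibration is good to about 2 mm. A picture is of the moment at which its call begins.
- bot.hand_in(): hands the job in; it is judged then, once.
Trained networks look in a picture, given as the dict that the camera call returned (one of the last four; its "shot" number tells which), for a name from the list of things; names that differ only in an ending like _2 or _b are one class to them, and where a whole thing is asked for, a point or a joint stands for the part that bears it (a point fixed in the world has none). Each returns a list of dicts, best first, with "confidence" (0 to 1); they miss things now and then, are a little off and sometimes report something else, mostly with a low value. They report only what shows in the picture. A call takes as long as a camera call. They do not tell look-alikes from the thing itself.
- bot.masks_of(picture, query): "mask" (420x560 bool, what is visible of it).
- bot.landmark_of(picture, query): "xyz" ([x, y, z] in m, in world coordinates, good to about 4 mm: a listed point, or the origin of a listed thing).
The state is a dict: "t": time; "q": joint angles; "joint_vel": joint speeds; "joint_torque": joint torques, N m; "eef_pos": TCP position; "tool_rot": TCP orientation; "contact_force": force on the tool from outside, world axes, zero at the start; "torque": the same for the moment, N m; "gripper_width": opening from 0.0 (shut) to 1.0 (fully open); "grasp_force": force on a finger pad.
Only numpy, scipy, OpenCV 4.12 (cv2) and the standard library are available. Lean on these libraries where they do the work, as an engineer would, in place of code of your own. Each camera call takes 0.05 s, during which the arm holds its last target. There are 200 camera calls.

### The job

Start the timers for dinner, the longest-cooking dish first: with the fingertips, gently press the button on top of the red kitchen timer all the way down, then the yellow one's, then the blue one's, so that all three stay down. Do not press the green timer, leave all the timers standing where they are without lifting or shifting them, and do not disturb the onion, lemon, garlic and tin behind them.

Things in the scene. Friction and masses are not known exactly. Their poses are not given: they have to be found in the camera images.
- timer_red: loose red push-top kitchen timer, about 300 g: a white puck 68 mm across and 30 mm tall with a red band and a red round button on top; origin at the centre of its underside (on the worktop), z up
- red_top (a point): centre of the upper face of the red button (40 mm across); with the button out it is 54.5 mm above the worktop, with the button fully in 42 mm; it moves with the button
- red_button (a joint): how far the red button is pressed in: 0 m = out (idle), 0.0125 m = fully in (running). About 3 N pushes it; it has no return spring and stays where it is left
- timer_yellow: loose yellow push-top kitchen timer, about 300 g: a white puck 68 mm across and 30 mm tall with a yellow band and a yellow round button on top; origin at the centre of its underside (on the worktop), z up
- yellow_top (a point): centre of the upper face of the yellow button (40 mm across); with the button out it is 54.5 mm above the worktop, with the button fully in 42 mm; it moves with the button
- yellow_button (a joint): how far the yellow button is pressed in: 0 m = out (idle), 0.0125 m = fully in (running). About 3 N pushes it; it has no return spring and stays where it is left
- timer_blue: loose blue push-top kitchen timer, about 300 g: a white puck 68 mm across and 30 mm tall with a blue band and a blue round button on top; origin at the centre of its underside (on the worktop), z up
- blue_top (a point): centre of the upper face of the blue button (40 mm across); with the button out it is 54.5 mm above the worktop, with the button fully in 42 mm; it moves with the button
- blue_button (a joint): how far the blue button is pressed in: 0 m = out (idle), 0.0125 m = fully in (running). About 3 N pushes it; it has no return spring and stays where it is left
- timer_green: loose green push-top kitchen timer, about 300 g: a white puck 68 mm across and 30 mm tall with a green band and a green round button on top; origin at the centre of its underside (on the worktop), z up
- green_top (a point): centre of the upper face of the green button (40 mm across); with the button out it is 54.5 mm above the worktop, with the button fully in 42 mm; it moves with the button
- green_button (a joint): how far the green button is pressed in: 0 m = out (idle), 0.0125 m = fully in (running). About 3 N pushes it; it has no return spring and stays where it is left
- onion: loose brown onion, 71x70x72 mm, origin at the centre of its underside; bystander
- lemon: loose yellow lemon, 72x55x56 mm, origin at the centre of its underside; bystander
- garlic: loose pale garlic bulb, 48x50x51 mm, origin at the centre of its underside; bystander
- tin_tuna: loose flat round fish tin, 86 mm across, 40 mm tall, origin at the centre of its underside; bystander
- cabinet_edge (a point): fixed point on the lower front edge of the wall cabinets, which hang over the back of the worktop: their fronts run along y over the whole width from 0.50 m above the worktop upwards, with small door knobs 30 mm farther forward; swing a raised forearm sideways only with the hand drawn in
Mind the look-alikes: they are no part of the job. What is shaped like the timer_yellow but pink or purple is not meant.

How it is judged:
On the way, in this order (a step that is already met when the one before it is completed fails the run):
1. the red button is pressed in (value of joint red_button above 0.009 m), for 0.2 s.
2. the yellow button is pressed in (value of joint yellow_button above 0.009 m), for 0.2 s.
3. the blue button is pressed in (value of joint blue_button above 0.009 m), for 0.2 s.
At the end, for the whole second after the job is handed in: The red, yellow and blue buttons are each in by more than 9 mm of their 12.5 mm, the green one by less than 3 mm; every timer is at rest, upright and within 20 mm of where it stood; onion, lemon, garlic and tin are within 15 mm of where they stood (value of joint each of red_button, yellow_button, blue_button above 0.009 m and value of joint green_button below 0.003 m and distance of each of timer_red, timer_yellow, timer_blue, timer_green from where it was at the start of the episode below 0.02 m and angle between each of timer_red, timer_yellow, timer_blue, timer_green's own z axis and vertical below 0.1 rad and linear speed of each of timer_red, timer_yellow, timer_blue, timer_green below 0.02 m/s and distance of each of onion, lemon, garlic, tin_tuna from where it was at the start of the episode below 0.015 m); the robot touches nothing.
It fails at once if a button pressed out of order (more than 3 mm in before the one ahead of it is in) ((value of joint yellow_button above 0.003 m and value of joint red_button below 0.009 m) or (value of joint blue_button above 0.003 m and value of joint yellow_button below 0.009 m)).
It fails at once if the green timer's button pressed (more than 3 mm) (value of joint green_button above 0.003 m).
It fails at once if a timer lifted (8 mm), tipped, or shifted more than 20 mm ((height (world z) of timer_red above 0.008 m or not (distance of timer_red from where it was at the start of the episode below 0.02 m and angle between timer_red's own z axis and vertical below 0.1 rad)) or (height (world z) of timer_yellow above 0.008 m or not (distance of timer_yellow from where it was at the start of the episode below 0.02 m and angle between timer_yellow's own z axis and vertical below 0.1 rad)) or (height (world z) of timer_blue above 0.008 m or not (distance of timer_blue from where it was at the start of the episode below 0.02 m and angle between timer_blue's own z axis and vertical below 0.1 rad)) or (height (world z) of timer_green above 0.008 m or not (distance of timer_green from where it was at the start of the episode below 0.02 m and angle between timer_green's own z axis and vertical below 0.1 rad))).
It fails at once if a timer pressed roughly, with more than 25 N (contact force between any of timer_red, timer_yellow, timer_blue, timer_green and the fingers above 25 N or contact force between any of timer_red, timer_yellow, timer_blue, timer_green and the arm above 25 N).
It fails at once if the onion, lemon, garlic or tin moved more than 15 mm (distance of any of onion, lemon, garlic, tin_tuna from where it was at the start of the episode above 0.015 m).
It also fails if it takes over 51 s, if anything falls off the work surface, if the arm or the gripper's body presses on something with over 40 N, if the wrist force passes 120 N, or if a joint passes its speed limit or range.

## Working session

There is one attempt and no reset: what is moved stays moved. The work goes in short steps, Python scripts to look and compute and a tool call to move; the robot and the scene stay as the last step left them, time stands still between calls to the robot, and variables do not carry over. Pictures are saved under pics/ and viewed, at most 10 in all, crops included, and the job is handed in when it is done.

Besides the shell and the picture viewer there is one more tool, called after "Request:" as name(argument=value, ...) on one line, values as JSON. send_rows: Moves the arm, as the interface text tells. Its arguments: {"type":"object","properties":{"deltas":{"type":"string"},"claw":{"type":"number"},"force":{"type":"number"}},"required":["deltas"]}

```bash
mkdir -p pics; python3 - <<'E'
from station import bot
import cv2,numpy as np
o=bot.get_obs(); print(o['t'],o['eef_pos'],o['tool_rot'],o['gripper_width'],bot.tips_ahead)
for n in ("top","scene"):
    p=bot.read_camera(n); cv2.imwrite(f"pics/{n}0.png",p["img"][:,:,::-1])
    for q in ("red_top","yellow_top","blue_top","green_top"):
        for r in bot.landmark_of(p,q)[:3]: 
            X=p["camera_from_world"]@np.r_[r["xyz"],1]; c=X[:3]*[1,-1,-1]
            uv=cv2.projectPoints(c.reshape(1,3),np.zeros(3),np.zeros(3),np.array([[p["fx"],0,p["cx"]],[0,p["fy"],p["cy"]],[0,0,1.]]),np.array(p["dist_coeffs"]))[0].ravel()
            print(n,q,np.round(r["xyz"],3),round(r["confidence"],2),uv.round())
E
```

```text
0.0 [0.23426977 0.63240037 0.23832129] [-9.51042113e-05  1.76433740e-01  9.84312083e-01 -9.22248395e-04] 0.9959626841768232 0.008
top red_top [ 0.49  -0.274  0.056] 0.4 [322. 260.]
top yellow_top [ 0.479 -0.397  0.06 ] 0.61 [356. 264.]
top yellow_top [ 0.442 -0.078  0.058] 0.59 [268. 267.]
top yellow_top [ 0.484 -0.548  0.058] 0.59 [398. 266.]
top blue_top [0.452 0.116 0.055] 0.44 [216. 262.]
top green_top [0.432 0.253 0.058] 0.56 [178. 264.]
scene red_top [ 0.494 -0.276  0.056] 0.41 [326. 284.]
scene yellow_top [ 0.485 -0.548  0.05 ] 0.66 [400. 319.]
scene yellow_top [ 0.488 -0.398  0.052] 0.52 [358. 299.]
scene yellow_top [0.552 0.371 0.054] 0.41 [192. 214.]
scene blue_top [0.451 0.114 0.056] 0.51 [228. 251.]
scene green_top [0.431 0.254 0.054] 0.53 [195. 241.]
```

```bash
python3 - <<'E'
import cv2
a=cv2.imread("pics/top0.png")[200:330,130:450];b=cv2.imread("pics/scene0.png")[190:350,130:450]
cv2.imwrite("pics/c.png",cv2.resize(cv2.vconcat([a,b]),None,fx=2,fy=2,interpolation=cv2.INTER_CUBIC))
E
```

```text
(no output)
```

View pics/c.png

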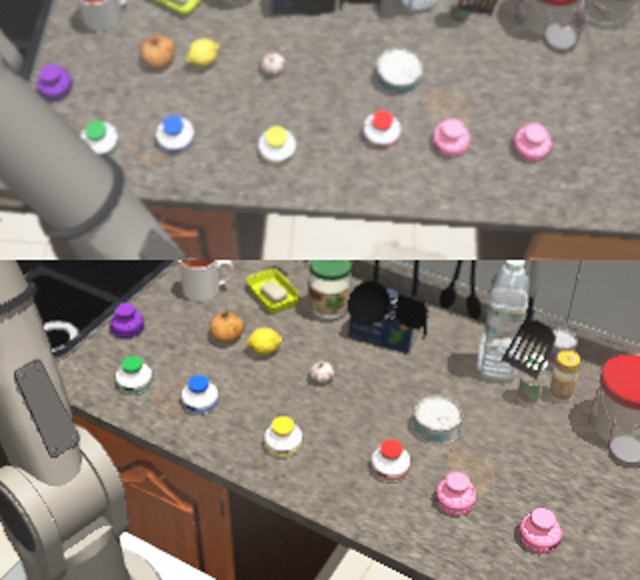

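View pics/scene0.png

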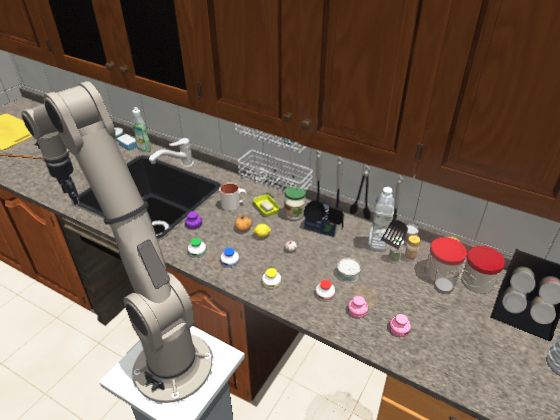

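Red is at top-picture (322,260). The real yellow timer, with a white puck, is at (268,267). Blue is at (216,262) and green at (178,264). The hits at (356,264) and (398,266) are all pink, and the one at scene (192,214) is purple, so all three are look-alikes; the enlarged crop confirms this. I'll shut the claw and travel in front of the timers at z=0.24.

Request:
send_rows(deltas="-0.036 -0.03 0 0; -0.072 -0.06 0 0; -0.11 -0.09 0 0; -0.146 -0.12 0 0; -0.18 -0.15 0 0", claw=0, force=20)

```text
t: 1.0
eef_pos: [0.3522, 0.4279, 0.2395]
tool_rot: [0.0, 0.177, 0.984, 0.0]
contact_force: [0.9, 0.2, 0.3]
gripper_width: 0.143
grasp_force: 0.0
```

Request:
send_rows(deltas="-0.036 -0.03 0 0; -0.072 -0.06 0 0; -0.1 -0.09 0 0; -0.13 -0.12 0 0; -0.15 -0.14 0 0")

```text
t: 1.5
eef_pos: [0.4444, 0.2431, 0.2396]
tool_rot: [0.0, 0.178, 0.984, -0.0]
contact_force: [-0.7, 0.2, 0.2]
gripper_width: -0.002
grasp_force: 0.0
```

Request:
send_rows(deltas="-0.02 -0.043 0 0; -0.04 -0.086 0 0; -0.06 -0.129 0 0; -0.08 -0.172 0 0; -0.1 -0.215 0 0")

```text
t: 2.0
eef_pos: [0.4622, 0.0082, 0.2397]
tool_rot: [0.0, 0.176, 0.984, 0.0]
contact_force: [0.9, -0.4, -0.3]
gripper_width: 0.002
grasp_force: 0.0
```

Request:
send_rows(deltas="-0.02 -0.043 0 0; -0.04 -0.086 0 0; -0.06 -0.129 0 0; -0.08 -0.172 0 0; -0.1 -0.215 0 0")

```text
t: 2.5
eef_pos: [0.4814, -0.2281, 0.2397]
tool_rot: [0.001, 0.176, 0.984, 0.0]
contact_force: [0.9, 0.1, 0.1]
gripper_width: 0.0
grasp_force: 0.0
```

Request:
send_rows(deltas="-0.025 -0.041 0.02 0; -0.025 -0.041 0.06 0; -0.025 -0.041 0.1 0; -0.025 -0.041 0.11 0; -0.025 -0.041 0.11 0")

```text
t: 3.0
eef_pos: [0.4897, -0.2729, 0.1283]
tool_rot: [-0.002, 0.176, 0.984, 0.0]
contact_force: [0.8, 0.1, -0.5]
gripper_width: -0.001
grasp_force: 0.0
```

```bash
cat > look.py <<'E'
from station import bot
import cv2,numpy as np,sys
q,out=sys.argv[1:3]
ims=[]
for n in ("wrist","top"):
    p=bot.read_camera(n); ims.append(p["img"])
    for r in bot.landmark_of(p,q)[:3]: print(n,np.round(r["xyz"],4),round(r["confidence"],2))
    o=bot.get_obs()
print(o['t'],o['eef_pos'],o['tool_rot'],o['contact_force'])
cv2.imwrite(out,cv2.resize(cv2.hconcat(ims)[:,:,::-1],(800,300)))
E
python3 look.py red_top pics/r1.png
```

```text
wrist [ 0.4943 -0.2703  0.0581] 0.56
top [ 0.4882 -0.2673  0.0548] 0.55
3.2 [ 0.49195608 -0.27382344  0.13137748] [ 1.81506479e-03  1.76236797e-01  9.84346106e-01 -2.02005486e-04] [-0.43883636 -0.66992253 -0.59844382]
```

View pics/r1.png

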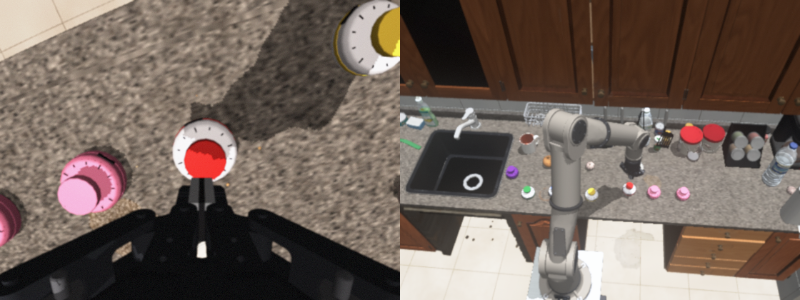

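The wrist picture shows the red button right under the fingertips, at (205,158). The TCP is within about 3 mm of its centre, so I'll go down.

Request:
send_rows(deltas="0 0 0.03 0; 0 0 0.05 0; 0 0 0.06 0; 0 0 0.06 0")

```text
t: 3.6
eef_pos: [0.4906, -0.2732, 0.0693]
tool_rot: [-0.0, 0.176, 0.984, 0.0]
contact_force: [-0.7, -0.2, 0.8]
gripper_width: 0.001
grasp_force: 0.0
```

Request:
send_rows(deltas="0 0 0.003 0; 0 0 0.006 0; 0 0 0.009 0; 0 0 0.012 0; 0 0 0.012 0")

```text
t: 4.1
eef_pos: [0.491, -0.2736, 0.0574]
tool_rot: [0.0, 0.176, 0.984, -0.0]
contact_force: [0.3, 0.1, 1.8]
gripper_width: 0.003
grasp_force: 0.5
```

Request:
send_rows(deltas="0 0 0.002 0; 0 0 0.004 0; 0 0 0.004 0")

```text
t: 4.4
eef_pos: [0.4907, -0.2735, 0.0531]
tool_rot: [0.0, 0.176, 0.984, -0.0]
contact_force: [0.2, -0.7, 0.8]
gripper_width: 0.002
grasp_force: 0.7
```

Request:
send_rows(deltas="0 0 0.001 0; 0 0 0.002 0; 0 0 0.002 0")

```text
t: 4.7
eef_pos: [0.4906, -0.2735, 0.0512]
tool_rot: [0.0, 0.176, 0.984, -0.0]
contact_force: [0.4, -1.2, 1.2]
gripper_width: 0.001
grasp_force: 0.8
```

Request:
send_rows(deltas="0 0 0.0005 0; 0 0 0.001 0; 0 0 0.001 0")

```text
t: 5.0
eef_pos: [0.4906, -0.2735, 0.0502]
tool_rot: [0.0, 0.176, 0.984, -0.0]
contact_force: [1.3, -0.2, 2.1]
gripper_width: -0.003
grasp_force: 0.9
```

```bash
python3 look.py red_top pics/r2.png
```

```text
wrist [ 0.4957 -0.2719  0.0429] 0.72
top [ 0.4903 -0.2681  0.0455] 0.45
5.2 [ 0.49048606 -0.27341913  0.05024473] [-5.68556853e-05  1.76483373e-01  9.84303620e-01  1.28284680e-05] [ 0.73076085 -0.65081622  1.79847086]
```

View pics/r2.png

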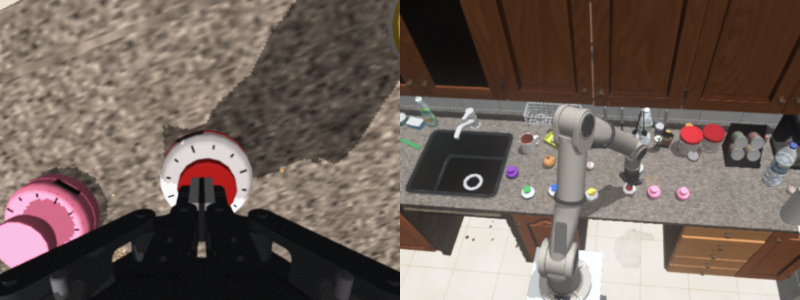

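The red button is well in: the wrist view shows its face near the puck at (207,180). I'll ease down until it bottoms out.

Request:
send_rows(deltas="0 0 0.0005 0; 0 0 0.0005 0")

```text
t: 5.4
eef_pos: [0.4905, -0.2735, 0.0501]
tool_rot: [-0.0, 0.177, 0.984, 0.0]
contact_force: [0.4, 0.6, 6.4]
gripper_width: -0.002
grasp_force: 3.2
```

Request:
send_rows(deltas="0 0 0.0005 0; 0 0 0.0005 0")

```text
t: 5.6
eef_pos: [0.4905, -0.2735, 0.0501]
tool_rot: [0.0, 0.177, 0.984, 0.0]
contact_force: [-1.5, 0.5, 9.7]
gripper_width: -0.001
grasp_force: 5.7
```

Red bottomed out at z=0.0501 with the force rising. I'll lift and move above yellow.

Request:
send_rows(deltas="0 0 -0.03 0; 0 0 -0.07 0; 0 0 -0.08 0; 0.025 0.038 -0.08 0; 0.05 0.076 -0.08 0")

```text
t: 6.1
eef_pos: [0.4692, -0.1846, 0.1291]
tool_rot: [-0.0, 0.178, 0.984, -0.0]
contact_force: [0.2, 0.6, -0.6]
gripper_width: 0.004
grasp_force: 0.0
```

Request:
send_rows(deltas="0.025 0.038 0 0; 0.05 0.076 0 0; 0.063 0.09 0 0; 0.063 0.09 0 0; 0.063 0.09 0 0")

```text
t: 6.6
eef_pos: [0.4418, -0.0786, 0.129]
tool_rot: [-0.0, 0.176, 0.984, -0.0]
contact_force: [0.1, 0.4, -0.1]
gripper_width: 0.003
grasp_force: 0.0
```

```bash
python3 look.py yellow_top pics/y1.png
```

```text
top [ 0.4789 -0.3967  0.0561] 0.59
top [ 0.4834 -0.5515  0.0573] 0.58
top [ 0.4389 -0.0775  0.0578] 0.5
6.8 [ 0.4423969  -0.07986112  0.12923067] [ 4.74145094e-05  1.77603403e-01  9.84102105e-01 -2.76024799e-04] [ 0.958098   -0.33150634  0.11081498]
```

View pics/y1.png

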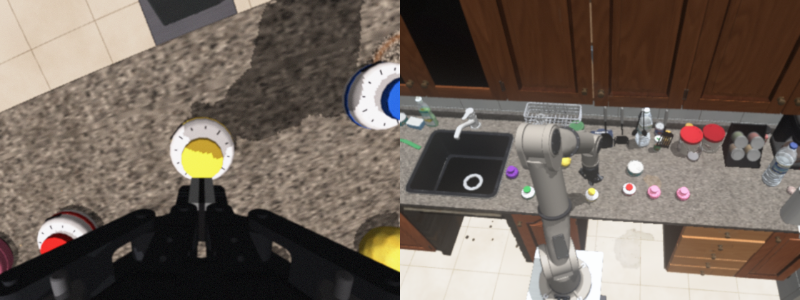

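The wrist view shows yellow at (202,158), matching the red alignment. The lemon is at the picture's lower right edge, well clear. Going down.

Request:
send_rows(deltas="0 0 0.03 0; 0 0 0.05 0; 0 0 0.06 0; 0 0 0.06 0")

```text
t: 7.2
eef_pos: [0.4415, -0.0792, 0.0683]
tool_rot: [-0.001, 0.177, 0.984, -0.0]
contact_force: [-0.5, 0.3, 0.6]
gripper_width: -0.006
grasp_force: 0.0
```

Request:
send_rows(deltas="0 0 0.003 0; 0 0 0.006 0; 0 0 0.009 0; 0 0 0.012 0; 0 0 0.014 0")

```text
t: 7.7
eef_pos: [0.4429, -0.0786, 0.0555]
tool_rot: [0.001, 0.176, 0.984, 0.0]
contact_force: [0.9, -1.0, 3.0]
gripper_width: -0.003
grasp_force: 1.5
```

Request:
send_rows(deltas="0 0 0.001 0; 0 0 0.002 0; 0 0 0.003 0; 0 0 0.004 0; 0 0 0.004 0")

```text
t: 8.2
eef_pos: [0.4425, -0.0785, 0.0513]
tool_rot: [0.0, 0.176, 0.984, 0.0]
contact_force: [1.4, 0.6, 2.9]
gripper_width: 0.001
grasp_force: 1.3
```

Request:
send_rows(deltas="0 0 0.0005 0; 0 0 0.001 0; 0 0 0.001 0")

```text
t: 8.5
eef_pos: [0.4423, -0.0784, 0.0503]
tool_rot: [-0.0, 0.176, 0.984, 0.0]
contact_force: [2.1, -1.8, 2.8]
gripper_width: -0.0
grasp_force: 1.4
```

Request:
send_rows(deltas="0 0 0.0005 0; 0 0 0.0005 0")

```text
t: 8.7
eef_pos: [0.4423, -0.0785, 0.0501]
tool_rot: [-0.0, 0.177, 0.984, 0.0]
contact_force: [1.3, -0.3, 7.9]
gripper_width: -0.002
grasp_force: 4.0
```

Request:
send_rows(deltas="0 0 0.0005 0; 0 0 0.0005 0")

```text
t: 8.9
eef_pos: [0.4423, -0.0785, 0.05]
tool_rot: [0.0, 0.177, 0.984, 0.0]
contact_force: [-0.9, 0.6, 15.7]
gripper_width: 0.0
grasp_force: 7.9
```

Yellow has bottomed out. Now blue.

Request:
send_rows(deltas="0 0 -0.03 0; 0 0 -0.07 0; 0 0 -0.08 0; 0.014 0.045 -0.08 0; 0.028 0.09 -0.08 0")

```text
t: 9.4
eef_pos: [0.4463, 0.0157, 0.1292]
tool_rot: [-0.0, 0.178, 0.984, 0.0]
contact_force: [1.0, 0.7, 0.1]
gripper_width: 0.001
grasp_force: 0.0
```

Request:
send_rows(deltas="0.014 0.045 0 0; 0.028 0.09 0 0; 0.031 0.095 0 0; 0.031 0.095 0 0; 0.031 0.095 0 0")

```text
t: 9.9
eef_pos: [0.4502, 0.1139, 0.1287]
tool_rot: [-0.001, 0.177, 0.984, -0.001]
contact_force: [-0.9, -0.5, 0.7]
gripper_width: -0.001
grasp_force: 0.0
```

```bash
python3 look.py blue_top pics/b1.png
```

```text
wrist [0.4498 0.1211 0.0535] 0.84
top [0.4489 0.1174 0.0575] 0.5
10.1 [0.45102953 0.11387708 0.12917647] [-2.10257869e-04  1.77760920e-01  9.84073652e-01 -2.41052819e-04] [ 0.34845198 -0.614606    0.93515331]
```

View pics/b1.png

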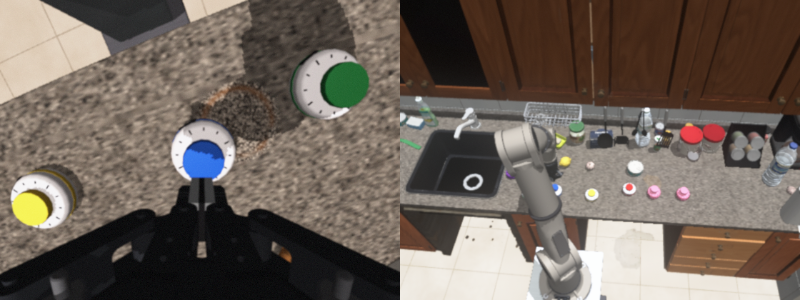

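Blue is centred ahead of the tips at (203,158), as with the others. Yellow stands in place at (40,205) and green is clear at (345,85). I'll shift 2 mm toward +y and press.

Request:
send_rows(deltas="0 0.002 0.03 0; 0 0.002 0.05 0; 0 0.002 0.06 0; 0 0.002 0.06 0")

```text
t: 10.5
eef_pos: [0.4511, 0.1163, 0.0684]
tool_rot: [-0.001, 0.177, 0.984, -0.001]
contact_force: [-0.1, -0.4, -0.9]
gripper_width: -0.001
grasp_force: 0.0
```

Request:
send_rows(deltas="0 0 0.003 0; 0 0 0.006 0; 0 0 0.009 0; 0 0 0.012 0; 0 0 0.014 0")

```text
t: 11.0
eef_pos: [0.4525, 0.1175, 0.0555]
tool_rot: [0.001, 0.177, 0.984, 0.0]
contact_force: [-0.2, -0.1, 2.5]
gripper_width: 0.003
grasp_force: 1.5
```

Request:
send_rows(deltas="0 0 0.001 0; 0 0 0.002 0; 0 0 0.003 0; 0 0 0.004 0; 0 0 0.004 0")

```text
t: 11.5
eef_pos: [0.4521, 0.1174, 0.0513]
tool_rot: [0.0, 0.176, 0.984, 0.0]
contact_force: [1.2, -0.2, 2.9]
gripper_width: -0.0
grasp_force: 1.2
```

Request:
send_rows(deltas="0 0 0.0005 0; 0 0 0.001 0; 0 0 0.001 0")

```text
t: 11.8
eef_pos: [0.4519, 0.1174, 0.0503]
tool_rot: [-0.0, 0.176, 0.984, 0.0]
contact_force: [2.1, -0.1, 3.1]
gripper_width: 0.001
grasp_force: 1.3
```

Request:
send_rows(deltas="0 0 0.0005 0; 0 0 0.0005 0")

```text
t: 12.0
eef_pos: [0.4519, 0.1174, 0.0501]
tool_rot: [-0.0, 0.177, 0.984, 0.0]
contact_force: [0.8, -0.2, 7.5]
gripper_width: 0.003
grasp_force: 3.8
```

Blue has bottomed out. I'll retreat straight up and check.

Request:
send_rows(deltas="0 0 -0.03 0; 0 0 -0.07 0; 0 0 -0.11 0; 0 0 -0.15 0; 0 0 -0.15 0")

```text
t: 12.5
eef_pos: [0.4535, 0.1179, 0.2037]
tool_rot: [0.002, 0.177, 0.984, 0.002]
contact_force: [-0.5, 0.5, 0.4]
gripper_width: 0.001
grasp_force: 0.0
```

```bash
python3 - <<'E'
from station import bot
import numpy as np,cv2
P=[bot.read_camera(n) for n in ("scene","wrist")]
cv2.imwrite("pics/f.png",cv2.resize(cv2.hconcat([P[0]["img"][190:350,130:450],cv2.resize(P[1]["img"],(213,160))])[:,:,::-1],None,fx=1.5,fy=1.5))
for p in P:
    for q in ("red_top","yellow_top","blue_top","green_top"):
        print(q,[(np.round(r["xyz"],3).tolist(),round(r["confidence"],2)) for r in bot.landmark_of(p,q)[:3]])
E
```

```text
red_top [([0.494, -0.273, 0.042], 0.65), ([0.623, -0.048, -0.003], 0.39)]
yellow_top [([0.486, -0.399, 0.055], 0.67), ([0.443, -0.076, 0.045], 0.56), ([0.553, 0.37, 0.05], 0.53)]
blue_top [([0.454, 0.113, 0.043], 0.46)]
green_top [([0.625, -0.299, 0.002], 0.69), ([0.635, 0.177, 0.0], 0.49), ([0.426, 0.256, 0.052], 0.41)]
red_top []
yellow_top [([0.442, -0.082, 0.042], 0.67)]
blue_top [([0.451, 0.114, 0.044], 0.71)]
green_top [([0.429, 0.256, 0.061], 0.73)]
```

View pics/f.png

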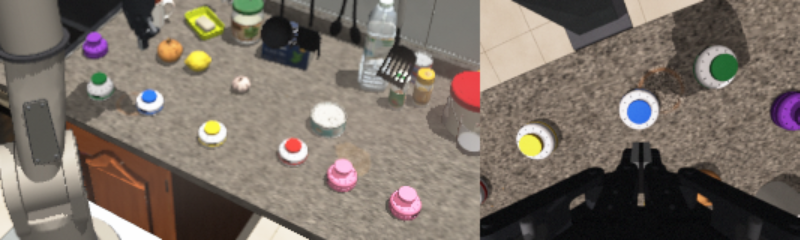

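The picture shows red (293,147), yellow (212,130) and blue (150,98) pressed in with their tops at about 43 mm, and green (99,80) still out. All four stand in place, and the onion, lemon, garlic and tin look untouched.

```bash
python3 -c "
from station import bot
print(bot.hand_in())"
```

```text
the job is handed in; nothing more can be done
None
```

I pressed the red, yellow and blue timers all the way down in that order, left the green one out with nothing visibly moved, and handed the job in at about 12.6 s; no verdict came back.

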